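# Free the sprung door hook of the piston cabinet

## Task

Open the blue piston cabinet: draw its door towards you by the bar handle until the sprung hook inside catches and a narrow gap opens behind the door's top edge, then reach down through that gap with closed fingertips, press the orange hook gently off its catch and, keeping it pressed, move the door past the catch and swing it wide open, at least 65 degrees. Never wrench the caught door, do not bottom the hook hard, and leave the piston, oil bottle and bearing beside the cabinet standing where they are.

Things in the scene. Friction and masses are not known exactly. Their poses are not given: they have to be found in the camera images.
- cabinet: Blue steel bench cabinet with a clear top, fixed, 220 deep x 280 wide x 250 mm high. Origin: on the bench, middle of its front opening. x points straight into the cabinet (away from the door), y along the front towards the hinge side, z up. The front edge of its 4 mm thick top panel is at x = 0.
- hinge (a point): Point on the door's vertical hinge line at the height of the cabinet's top (250 mm over the bench), at x = 0, y = +130 mm of the cabinet; axes as the cabinet's. Door panel: inner face on the hinge line, 18 mm thick, 257 mm wide, top edge 2 mm below the cabinet's top.
- door (a joint): Door angle, rad: 0 closed (starts at 0 to 0.03), grows as it swings out: its free edge moves to the cabinet's -x, clockwise seen from above; 1.8 at its stop. The hook catches it at about 0.23; it is free past about 0.35 if the hook was held down till then. The stiff hinge (0.25 N m friction) leaves it where it is put.
- handle_grip (a point): Middle of the door's level steel bar handle: round, 12 mm thick, 78 mm free length between two posts, 39 mm clear to the door's front, axis 22 mm below the cabinet's top, 190 mm along the door from the hinge line, 63 mm in front of the door's inner face. Turns with the door: x from the bar to the door, y along the bar, z up.
- hook: Orange plastic hook inside the door; moves with the door and slides straight down against a spring. Origin: top of its flat arm, under its thumb pad, 205 mm along the door from the hinge line, 24 mm behind the door's inner face, 33 mm below the cabinet's top while up. x away from the door, y along the door to the hinge, z up. More than 12 N on it breaks it.
- barb (a point): Top of the hook's barb, 37 mm behind the hook's origin, 21 mm above it, axes as the hook's. The barb stops on the catch plate. It clears the plate after 9 mm of travel; a hard stop comes at 13 mm, so press 10 to 11 mm past first touch. Pressing takes about 4 N at first, 7.5 N at full travel.
- pad_mount (a point): On the hook's arm (same point as the hook's origin), where the orange thumb pad, 24 (x) x 28 (y) mm, stands on a screw. The pad's flat top is 6 to 27 mm above this point, set differently each time and not measured: find it by touch. With the door at the catch the gap from door to top panel is about 45 mm here, the pad near its middle.
- strike: Steel catch plate under the front edge of the cabinet's top, 7 (x) x 70 (y) x 18 mm high, that the barb runs against. Origin: middle of its lower edge, 21 mm below the cabinet's top; axes as the cabinet's. More than 30 N between hook and plate bends them: pull the door slowly and stop once the pull has risen by about 5 N.
- piston_mid (a point): Centre of a loose aluminium piston, 84 mm diameter x 72 mm high, standing beside the cabinet's free side. A bystander.
- oiler_mid (a point): Centre of a loose yellow oil bottle, 56 mm diameter x 130 mm high, standing on the cabinet's hinge side. A bystander.
- bearing_mid (a point): Centre of a loose steel bearing ring, 60 mm diameter x 18 mm high, lying near the piston. A bystander.
Not all that is in view belongs to the job. What is shaped like the part that bears piston_mid but purple or turquoise is not meant.

How it is judged:
By the outcome, as a careful person would: the job done as asked, in the order asked, and still so for the second after the job is handed in, with the robot touching nothing.
It also fails if it takes over 59 s, if anything falls off the work surface, if the arm or the gripper's body presses on something with over 40 N, if the wrist force passes 120 N, or if a joint passes its speed limit or range.

## Robot

A 7-joint arm with a two-finger parallel gripper is mounted at the origin on the work surface. World frame = base frame: x ahead of the robot, y to its left, z up, the work surface at z = 0. Lengths are in m, angles in rad, forces in N, time in s.
With the tool pointing down it reaches from about 0.4 to 0.85 m from the base axis. Payload 10.4 kg.
Tool frame: the origin (TCP) lies midway between the tips of the shut fingers; the grasp point (between the pads) lies 19 mm behind it (manip.hold_point_z is the distance from the TCP to the grasp point, in m); z points along the fingers, y is the line along which they close (so a half turn about z gives the same grasp; the last joint's range is limited). The gripper opens to 85 mm and grips with 20 to 120 N. Pads are 22 mm wide; open, the fingers measure 114 mm over their backs; the gripper's body (76 mm by 85 mm) begins 54 mm behind the grasp point. The pads swing forward as they close: fully open they stand 13 mm farther back than shut.
Start: joints at [1.173, 0.332, -0.065, 1.46, 0.022, 1.35, -0.088], TCP at [0.229, -0.582, 0.231] pointing down, gripper open.
Joint ranges: [-2.6, 2.6], [-0.5, 2.12], [-1.47, 1.34], [0.16, 2.42], [-1.27, 4.41], [0.06, 2.06], [-2.6, 2.6]. Speed limits (rad/s): [2.22, 2.22, 2.79, 2.79, 3.14, 3.14, 3.14].

## Interface

Orientations are given as a unit quaternion [x, y, z, w].
In Python, from workcell import manip, eyes, job gives the robot as it stands.
- The arm moves only by the shell command python3 -m crank 'ROWS' [FORCE]. ROWS is JSON, a list that holds one entry, the list of rows, each a list of 7 numbers: the finger opening in cm, from 0 to 8.54, then the shift along the world's x, y, z in cm, then the turn, a rotation vector about the world's x, y, z in degrees. In form: [[[hand, x, y, z, ax, ay, az], ...]]. A call has 1 to 20 rows; each row shifts and turns the commanded pose from where the row before left it; what a row does not reach is not made up. A row lasts 1/8 s, in which the tool goes at most 62.5 mm and 10.7 degrees, less where a joint would pass 70% of its speed; a pose out of reach is approached as far as the arm can. A call with a gripper value outside its range is refused whole. The fingers move at their own pace and stop on an object; FORCE is the grip in N (left out, the last holds). Time passes only in rows, so rows that do not move let the fingers close. It gives the time, the measured TCP pose, the force, the opening and the grip force at its end, in the units of the state.
- manip.get_obs(): the state, without advancing time (a new reading comes with each control period).
- eyes.camera(name): name is "side" or "top"; returns (picture, depth): 480x640x3 uint8, red, green, blue; 480x640 float32, m along the optical axis (not along the pixel's ray), 0 where there is no reading.
- eyes.camera_params(name): a dict with "fx", "fy", "cx", "cy" (pixels), "world_from_camera" (4x4, takes a point from camera to world coordinates). Camera axes: x right, y down, z forward; pixel columns grow to the right and rows downward; lengths in m; the calibration is good to about 2 mm. A picture is of the moment at which its call begins. camera_params takes no time and is no camera call.
- job.hand_in(): hands the job in; it is judged then, once.
The state is a dict: "clock": time; "joint_pos": joint angles; "joint_velocities": joint speeds; "tau": joint torques, N m; "position": TCP position; "ee_rot": TCP orientation; "ft_force": force on the tool from outside, world axes, zero at the start; "torque": the same for the moment, N m; "grip_width": opening from 0.0 (shut) to 1.0 (fully open); "grasp_force": force on a finger pad.
Only numpy, scipy, OpenCV 4.12 (cv2) and the standard library are available. Lean on these libraries where they do the work, as an engineer would, in place of code of your own. Each camera call takes 0.05 s, during which the arm holds its last target. There are 200 camera calls.

## Working session

There is one attempt and no reset: what is moved stays moved. The work goes in short steps, Python scripts to look and compute and a shell command to move; the robot and the scene stay as the last step left them, time stands still between calls to the robot, and variables do not carry over. Pictures are saved under pics/ and viewed, at most 10 in all, crops included, and the job is handed in when it is done.

```bash
mkdir -p pics; ls; python3 - <<'E'
from workcell import manip, eyes, job
import cv2, numpy as np
for n in ("side","top"):
    p,d=eyes.camera(n); cv2.imwrite(f"pics/{n}0.png",p[:,:,::-1]); np.savez(f"{n}0.npz",p=p,d=d)
    c=eyes.camera_params(n); print(n,c["fx"],c["cx"],c["cy"],np.round(c["world_from_camera"],3).tolist())
o=manip.get_obs(); print(o, manip.hold_point_z)
E
```

```text
pics
side 529.3376283368304 322.7388867182515 237.85552401077436 [[-0.903, -0.293, 0.313, 0.213], [-0.428, 0.643, -0.635, 0.726], [-0.015, -0.708, -0.706, 0.988], [0.0, 0.0, 0.0, 1.0]]
top 535.0176401018836 326.05207143033897 248.50931914221275 [[0.024, -0.999, 0.037, 0.524], [-0.999, -0.025, -0.021, 0.028], [0.022, -0.036, -0.999, 1.324], [0.0, 0.0, 0.0, 1.0]]
{'clock': 0.1, 'joint_pos': array([ 1.17340456,  0.33276823, -0.06469903,  1.46082911,  0.02158181,
        1.34990001, -0.08850069]), 'joint_velocities': array([-8.63038136e-04, -1.54139266e-03,  6.00918945e-04, -1.47247500e-03,
       -9.98845658e-04, -7.82618644e-05,  9.71418534e-04]), 'tau': array([ 9.93738468e-04, -6.26745415e+01,  4.87029820e-02, -3.92429137e+01,
        1.62475999e-02,  6.96595263e-03, -1.38048690e-04]), 'position': array([ 0.22868388, -0.58131307,  0.23063422]), 'ee_rot': array([ 9.82491322e-01,  1.86307367e-01, -1.30956339e-04, -5.90771338e-04]), 'ft_force': array([-0.16257754, -0.06645674,  0.06370546]), 'torque': array([-0.05303907,  0.04228295,  0.03269759]), 'grasp_force': 0.0, 'grip_width': 0.9993160694038306} 0.0187
```

View pics/side0.png

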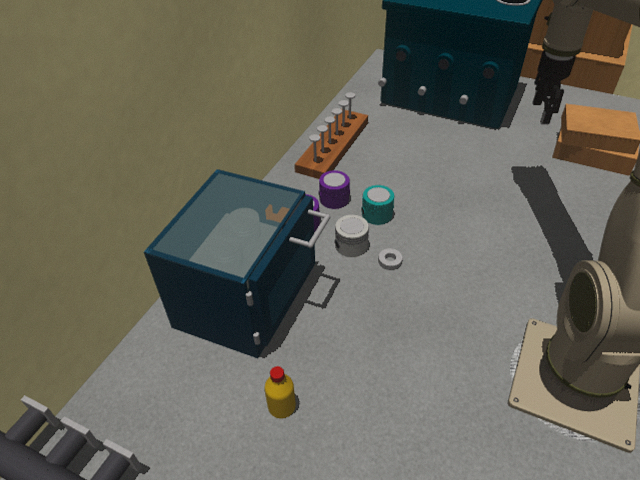

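View pics/top0.png

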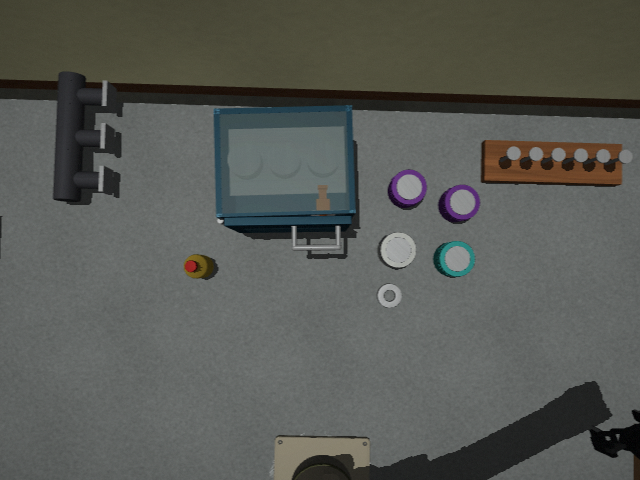

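The side view shows the cabinet (150-310, 170-355) with its handle bar near (315,230) and the hook near (277,212). The top view shows the cabinet at cols 215-353, rows 106-215, bar at (316,247) and hook at (323,198). Piston-shaped candidates in the top view are white/aluminium (398,250), purple (408,188) and (460,203), and turquoise (455,259). The grey one at (398,250) is the piston, because it isn't purple or turquoise. It stays untouched.

```bash
cat > h.py <<'E'
import numpy as np, cv2
from workcell import manip, eyes, job
def world(n,d,u,v):
    c=eyes.camera_params(n); T=c["world_from_camera"]; z=d[v,u]
    P=np.stack([(u-c["cx"])/c["fx"]*z,(v-c["cy"])/c["fy"]*z,z],-1); return P@T[:3,:3].T+T[:3,3]
def ray(n,u,v):
    c=eyes.camera_params(n); T=c["world_from_camera"]
    r=T[:3,:3]@np.array([(u-c["cx"])/c["fx"],(v-c["cy"])/c["fy"],1]); return T[:3,3],r
def onz(n,u,v,z):
    o,r=ray(n,u,v); return o+r*(z-o[2])/r[2]
def two(a,b):
    o1,r1=ray("top",*a); o2,r2=ray("side",*b)
    s=np.linalg.lstsq(np.stack([r1,-r2],1),o2-o1,rcond=None)[0]
    p,q=o1+r1*s[0],o2+r2*s[1]; return (p+q)/2,np.linalg.norm(p-q)
E
python3 - <<'E'
from h import *
t=np.load("top0.npz");s=np.load("side0.npz")
V,U=np.mgrid[0:480,0:640]
for n,f in (("top",t),("side",s)):
    W=world(n,f["d"],U,V); p=f["p"].astype(int); d=f["d"]
    hsv=cv2.cvtColor(f["p"],cv2.COLOR_RGB2HSV)
    R=(W[...,0]>.45)&(W[...,0]<.85)&(W[...,1]>-.2)&(W[...,1]<.3)&(d>0)
    grey=(hsv[...,1]<70)&(hsv[...,2]>90)&R&(W[...,2]>.19)&(W[...,2]<.26)
    k,l,st,ce=cv2.connectedComponentsWithStats(grey.astype(np.uint8))
    for i in range(1,k):
        if st[i,4]>15: print(n,"grey",st[i],np.median(W[l==i],0).round(4), W[l==i].min(0).round(3),W[l==i].max(0).round(3))
    top=R&(np.abs(W[...,2]-.25)<.012)&(hsv[...,0]>90)&(hsv[...,0]<115)&(hsv[...,1]>90)
    q=W[top]; print(n,"blue",len(q),np.median(q[:,2]),cv2.minAreaRect(q[:,:2].astype(np.float32)))
    if n=="top":
        for c in (240,265,285,305,345):
            print(c,[(v,*W[v,c].round(3),*f["p"][v,c]) for v in range(205,236,2)])
a=t["p"][95:275,185:425]; cv2.imwrite("pics/topc.png",cv2.resize(a[:,:,::-1],(800,600),interpolation=cv2.INTER_CUBIC))
a=s["p"][160:310,180:380]; cv2.imwrite("pics/sidec.png",cv2.resize(a[:,:,::-1],(800,600),interpolation=cv2.INTER_CUBIC))
E
```

```text
top grey [ 227  126  120   87 9361] [0.7257 0.0914 0.2498] [ 0.633 -0.032  0.242] [0.814 0.21  0.257]
top grey [218 219   6   5  17] [0.6164 0.2249 0.2207] [0.612 0.219 0.216] [0.62  0.229 0.223]
top grey [292 226  50  24 413] [0.5706 0.0239 0.2322] [ 0.562 -0.025  0.226] [0.611 0.076 0.238]
top blue 3514 0.24929208328769592 ((0.7292523980140686, 0.09384322166442871), (0.23985864222049713, 0.2821722626686096), 2.3378188610076904)
240 [(205, np.float64(0.647), np.float64(0.181), np.float64(0.248), np.uint8(72), np.uint8(90), np.uint8(94)), (207, np.float64(0.643), np.float64(0.18), np.float64(0.249), np.uint8(72), np.uint8(90), np.uint8(94)), (209, np.float64(0.639), np.float64(0.18), np.float64(0.251), np.uint8(73), np.uint8(92), np.uint8(95)), (211, np.float64(0.635), np.float64(0.18), np.float64(0.249), np.uint8(72), np.uint8(90), np.uint8(94)), (213, np.float64(0.631), np.float64(0.18), np.float64(0.249), np.uint8(49), np.uint8(79), np.uint8(92)), (215, np.float64(0.627), np.float64(0.18), np.float64(0.252), np.uint8(45), np.uint8(76), np.uint8(90)), (217, np.float64(0.623), np.fl
[... 7531 characters left out ...]
1), np.uint8(27), np.uint8(30), np.uint8(31)), (233, np.float64(0.613), np.float64(-0.046), np.float64(0.002), np.uint8(40), np.uint8(41), np.uint8(41)), (235, np.float64(0.608), np.float64(-0.046), np.float64(-0.001), np.uint8(35), np.uint8(36), np.uint8(35))]
side grey [ 157  175  141  103 6381] [0.7198 0.1149 0.2508] [ 0.628 -0.034  0.246] [0.843 0.225 0.256]
side grey [289 209  41  38 329] [0.5698 0.0341 0.2333] [ 0.559 -0.022  0.227] [0.613 0.079 0.237]
side grey [246 291   6   6  24] [0.6166 0.2265 0.2205] [0.612 0.22  0.218] [0.621 0.231 0.223]
side blue 2972 0.24972735468091672 ((0.7275288105010986, 0.09454554319381714), (0.24187347292900085, 0.28462648391723633), 2.8386824131011963)
```

View pics/topc.png

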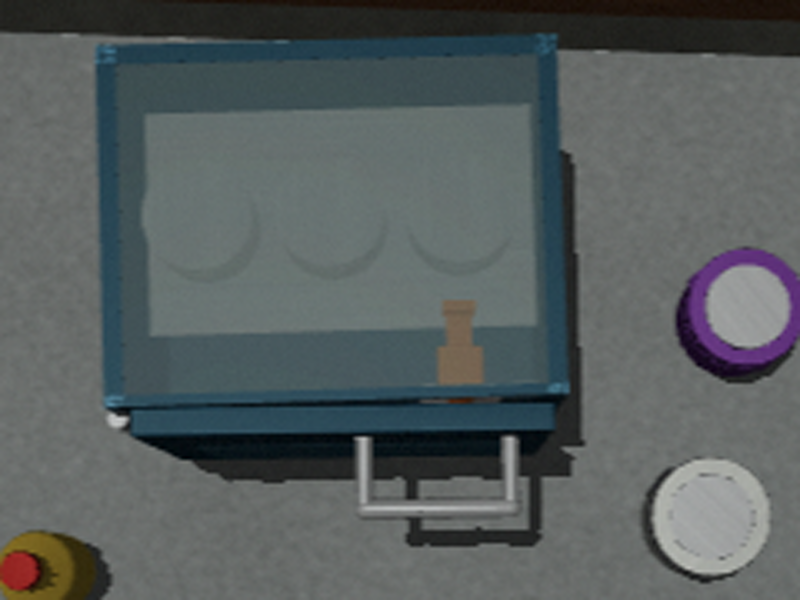

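View pics/sidec.png

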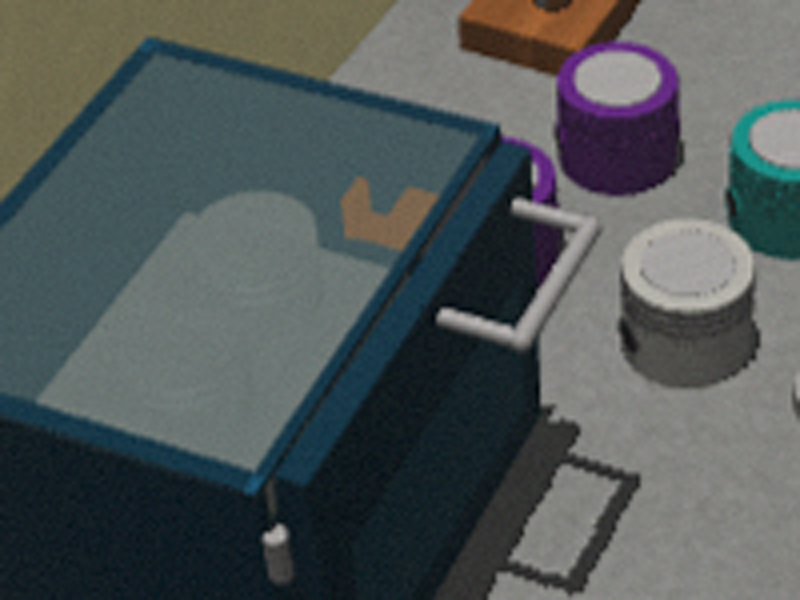

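```bash
python3 - <<'E'
from h import *
tc=lambda u,v:((u+.5)*.3-.5+185,(v+.5)*.3-.5+95)
sc=lambda u,v:((u+.5)*.25-.5+180,(v+.5)*.25-.5+160)
FL,FR,BL,BR=[onz("top",*tc(*p),.25)[:2] for p in ((107,405),(567,391),(97,47),(555,36))]
print(FL,FR,BL,BR,np.linalg.norm(FL-FR),np.linalg.norm(FL-BL))
for a,b in (((107,405),(250,492)),((567,391),(497,127)),((555,36),(152,40))): print("corner",two(tc(*a),sc(*b)))
e1=two(tc(364,510),sc(520,337)); e2=two(tc(517,509),sc(594,224)); print("bar",e1,e2)
for f in (FL-FR,BL-BR): print("yaw",np.degrees(np.arctan2(-f[0],f[1])))
for f in (BL-FL,BR-FR): print("yaw",np.degrees(np.arctan2(f[1],f[0])))
# edge fits from colours: dark gap at front line
t=np.load("top0.npz")["p"].astype(int).sum(2)
pts=[];pf=[]
for c in range(235,350,3):
    col=t[:,c]; v=212+np.argmin(col[212:218]); pts.append(onz("top",c,v,.25)[:2])
    if 290<c<345: continue
    g=np.argmin(np.diff(col[219:228]))+219.5; pf.append(onz("top",c,g,.248)[:2])
for P in(pts,pf):
    P=np.array(P); k=np.polyfit(P[:,1],P[:,0],1); print("line x=",k, np.degrees(np.arctan(-k[0])), np.std(P[:,0]-np.polyval(k,P[:,1])))
for n,u,v,z in (("piston",398,250,.072),("oil",197,266,.11),("bearing",389,295,.018)): print(n,onz("top",u,v,z))
E
```

```text
[0.62329004 0.22628805] [ 0.63912976 -0.05033335] [0.84040178 0.23923214] [ 0.85578054 -0.03814554] 0.2770745273209553 0.21749725085054786
corner (array([0.62435541, 0.22706077, 0.248724  ]), np.float64(0.002148021811117879))
corner (array([ 0.63923856, -0.0504265 ,  0.24883262]), np.float64(3.557166122028091e-05))
corner (array([ 0.85545934, -0.0387542 ,  0.24798734]), np.float64(0.002060106587187016))
bar (array([0.56515282, 0.07128334, 0.23041448]), np.float64(0.0008424154228575867)) (array([ 0.56812988, -0.02268651,  0.22758678]), np.float64(0.0005761494302519743))
yaw 3.277254997023458
yaw 3.173424055485052
yaw 3.4119062321521034
yaw 3.219812994921593
line x= [-0.04645502  0.63235091] 2.6597640837889793 0.001014980452017272
line x= [-0.03470229  0.61381365] 1.9874970790698974 0.0003132502949118228
piston [ 0.57129251 -0.16705194  0.072     ]
oil [0.52232047 0.29285779 0.11      ]
bearing [ 0.4628836  -0.15559422  0.018     ]
```

Cabinet: front middle (0.631, 0.088), yaw 3.2°. Hinge (0.624, 0.218), door angle about 0.02. The two views put the bar middle at (0.567, 0.025, 0.229), which agrees with the description. I'll move to above the bar.

```bash
python3 -m crank '[[[3.6,0,0,6,0,0,0],[3.6,0,0,6,0,0,0],[3.6,2.42,4.34,0,0,0,5.04],[3.6,2.42,4.34,0,0,0,5.04],[3.6,2.42,4.34,0,0,0,5.04],[3.6,2.42,4.34,0,0,0,5.04],[3.6,2.42,4.34,0,0,0,5.04],[3.6,2.42,4.34,0,0,0,5.04],[3.6,2.42,4.34,0,0,0,5.04],[3.6,2.42,4.34,0,0,0,5.04],[3.6,2.42,4.34,0,0,0,5.04],[3.6,2.42,4.34,0,0,0,5.04],[3.6,2.42,4.34,0,0,0,5.04],[3.6,2.42,4.34,0,0,0,5.04],[3.6,2.42,4.34,0,0,0,5.04],[3.6,2.42,4.34,0,0,0,5.04],[3.6,0,0,0,0,0,0],[3.6,0,0,0,0,0,0]]]' 20; python3 -c "
from h import *
from scipy.spatial.transform import Rotation as R
o=manip.get_obs();print(o['joint_pos'].round(2),R.from_quat(o['ee_rot']).as_matrix().round(3))"
```

```text
clock: 2.35
position: [0.5675, 0.0255, 0.3509]
ee_rot: [0.695, 0.719, -0.0, -0.0]
ft_force: [0.6, 0.3, -1.0]
grip_width: 0.421
grasp_force: 0.0
[ 0.45  0.24 -0.69  1.38  0.15  1.58 -0.2 ] [[-0.035  0.999 -0.001]
 [ 0.999  0.035 -0.   ]
 [-0.    -0.001 -1.   ]]
```

```bash
python3 -m crank '[[[3.6,0,0,-4,0,0,0],[3.6,0,0,-3,0,0,0],[3.6,0,0,-3,0,0,0],[3.6,0,0,-2,0,0,0],[3.6,0,0,-1.1,0,0,0],[3.6,0,0,-1.1,0,0,0],[3.6,0,0,0,0,0,0]]]'; python3 -c "
from h import *
for n in('side','top'):
    p,d=eyes.camera(n)
    a=p[160:310,180:380] if n=='side' else p[170:290,250:410]
    cv2.imwrite(f'pics/{n}1.png',cv2.resize(a[:,:,::-1],None,fx=3,fy=3,interpolation=cv2.INTER_CUBIC))
a=cv2.imread('pics/side1.png');b=cv2.imread('pics/top1.png')
c=np.zeros((450,600,3),np.uint8)
cv2.imwrite('pics/grasp.png',np.vstack([cv2.resize(a,(400,300)),cv2.resize(b,(400,300))]))"
```

```text
clock: 3.22
position: [0.5674, 0.0255, 0.209]
ee_rot: [0.695, 0.719, -0.0, -0.0]
ft_force: [-0.4, 0.2, 0.3]
grip_width: 0.424
grasp_force: 0.0
```

View pics/grasp.png

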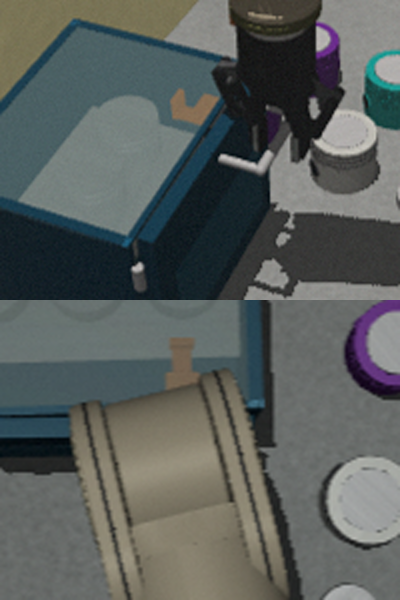

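The fingers straddle the bar: in the side crop it runs at about (265,160) between the fingertips. I'll close on it and work out the pull arc.

```bash
python3 -m crank '[[[2,0,0,0,0,0,0],[0.5,0,0,0,0,0,0],[0.5,0,0,0,0,0,0],[0.5,0,0,0,0,0,0]]]' 50; cat >> h.py <<'E'
H=np.array([.6237,.2178]); Y0=np.radians(3.2)
def dp(th,along,behind):   # point on door: mm-like m along, behind inner face
    f=Y0-th; return H+along*np.array([np.sin(f),-np.cos(f)])+behind*np.array([np.cos(f),np.sin(f)])
E
python3 - <<'E'
from h import *
for t in np.arange(.02,.44,.02): print(round(t,2),((dp(t,.19,-.063)-dp(t-.02,.19,-.063))*100).round(3),dp(t,.19,-.063).round(4))
print(manip.get_obs()['ft_force'])
E
```

```text
clock: 3.82
position: [0.5679, 0.026, 0.21]
ee_rot: [0.694, 0.72, 0.0, 0.0]
ft_force: [-1.9, -1.0, 5.0]
grip_width: 0.119
grasp_force: 48.8
0.02 [-0.385  0.108] [0.5676 0.0257]
0.04 [-0.383  0.116] [0.5637 0.0268]
0.06 [-0.381  0.124] [0.5599 0.0281]
0.08 [-0.378  0.131] [0.5561 0.0294]
0.1 [-0.375  0.139] [0.5524 0.0308]
0.12 [-0.373  0.146] [0.5486 0.0322]
0.14 [-0.37   0.154] [0.545  0.0338]
0.16 [-0.366  0.161] [0.5413 0.0354]
0.18 [-0.363  0.168] [0.5377 0.0371]
0.2 [-0.36   0.176] [0.5341 0.0388]
0.22 [-0.356  0.183] [0.5305 0.0406]
0.24 [-0.352  0.19 ] [0.527  0.0425]
0.26 [-0.349  0.197] [0.5235 0.0445]
0.28 [-0.345  0.204] [0.52   0.0466]
0.3 [-0.34   0.211] [0.5166 0.0487]
0.32 [-0.336  0.217] [0.5133 0.0508]
0.34 [-0.332  0.224] [0.51   0.0531]
0.36 [-0.327  0.231] [0.5067 0.0554]
0.38 [-0.322  0.237] [0.5035 0.0578]
0.4 [-0.318  0.244] [0.5003 0.0602]
0.42 [-0.313  0.25 ] [0.4972 0.0627]
[-1.9048264  -0.98195411  5.02091064]
```

```bash
python3 -m crank '[[[0.5,-0.38,0.115,0,0,0,-1.15],[0.5,-0.38,0.125,0,0,0,-1.15],[0.5,-0.38,0.13,0,0,0,-1.15],[0.5,-0.375,0.14,0,0,0,-1.15],[0.5,-0.37,0.145,0,0,0,-1.15]]]';python3 -m crank '[[[0.5,-0.37,0.155,0,0,0,-1.15],[0.5,-0.18,0.08,0,0,0,-0.57],[0.5,-0.18,0.08,0,0,0,-0.57],[0.5,0,0,0,0,0,0]]]'
```

```text
clock: 4.45
position: [0.5491, 0.0323, 0.2099]
ee_rot: [0.73, 0.683, 0.0, 0.001]
ft_force: [0.3, -1.1, 6.1]
grip_width: 0.123
grasp_force: 49.1
clock: 4.95
position: [0.5416, 0.0354, 0.2099]
ee_rot: [0.743, 0.669, 0.0, 0.001]
ft_force: [-2.8, -1.8, 6.3]
grip_width: 0.12
grasp_force: 49.2
```

```bash
for i in 1; do :; done; python3 -m crank '[[[0.5,-0.18,0.085,0,0,0,-0.57],[0.5,-0.18,0.085,0,0,0,-0.57],[0.5,-0.18,0.085,0,0,0,-0.57]]]';python3 -m crank '[[[0.5,-0.12,0.055,0,0,0,-0.4]]]';python3 -m crank '[[[0.5,-0.12,0.055,0,0,0,-0.4]]]'
```

```text
clock: 5.32
position: [0.5364, 0.0378, 0.2099]
ee_rot: [0.753, 0.658, 0.0, 0.001]
ft_force: [-0.3, -2.8, 6.7]
grip_width: 0.124
grasp_force: 49.2
clock: 5.45
position: [0.5352, 0.0383, 0.2099]
ee_rot: [0.756, 0.655, 0.0, 0.001]
ft_force: [-0.8, -1.9, 6.0]
grip_width: 0.122
grasp_force: 49.2
clock: 5.58
position: [0.534, 0.0389, 0.2099]
ee_rot: [0.758, 0.652, 0.0, 0.001]
ft_force: [-0.9, -2.3, 6.1]
grip_width: 0.121
grasp_force: 49.2
```

```bash
python3 -m crank '[[[0.5,-0.09,0.045,0,0,0,-0.3]]]' | grep -E "pos|force"
```

```text
position: [0.5331, 0.0394, 0.2099]
ft_force: [-1.2, -2.9, 6.2]
grasp_force: 49.2
```

```bash
python3 -m crank '[[[0.5,-0.09,0.045,0,0,0,-0.3]]]' | grep -E "pos|ft"; python3 -m crank '[[[0.5,-0.09,0.045,0,0,0,-0.3]]]' | grep -E "pos|ft"
```

```text
position: [0.5322, 0.0398, 0.2099]
ft_force: [-1.3, -2.6, 5.0]
position: [0.5313, 0.0402, 0.2099]
ft_force: [-1.1, -2.9, 6.1]
```

```bash
python3 -m crank '[[[0.5,-0.09,0.045,0,0,0,-0.3]]]' | grep -E "pos|ft"; python3 -m crank '[[[0.5,-0.09,0.045,0,0,0,-0.3]]]' | grep -E "pos|ft"
```

```text
position: [0.5304, 0.0408, 0.2099]
ft_force: [-1.0, -2.1, 6.6]
position: [0.5295, 0.0412, 0.2099]
ft_force: [-1.1, -1.8, 6.8]
```

```bash
python3 -m crank '[[[0.5,-0.06,0.03,0,0,0,-0.2]]]' | grep -E "pos|ft"; python3 -m crank '[[[0.5,-0.06,0.03,0,0,0,-0.2]]]' | grep -E "pos|ft"
```

```text
position: [0.5289, 0.0415, 0.2099]
ft_force: [0.4, -2.5, 5.5]
position: [0.5283, 0.0418, 0.2099]
ft_force: [-1.3, -2.2, 4.8]
```

```bash
python3 -m crank '[[[0.5,-0.06,0.03,0,0,0,-0.2]]]' | grep -E "pos|ft"
```

```text
position: [0.5277, 0.0422, 0.2099]
ft_force: [1.1, -3.0, 4.9]
```

```bash
python3 -m crank '[[[0.5,-0.05,0.025,0,0,0,-0.17]]]' | grep -E "pos|ft"
```

```text
position: [0.5276, 0.0422, 0.2099]
ft_force: [2.7, -3.6, 4.5]
```

```bash
python3 -m crank '[[[0.5,-0.05,0.025,0,0,0,-0.17]]]' | grep -E "pos|ft"
```

```text
position: [0.5274, 0.0423, 0.21]
ft_force: [5.4, -3.4, 3.4]
```

Caught at about 0.237 rad: the pull rose by 6 N. I'll ease off, release and rise, then look at the gap and the pad.

```bash
python3 -m crank '[[[0.5,0.1,-0.05,0,0,0,0.3],[0.5,0,0,0,0,0,0],[2.5,0,0,0,0,0,0],[3.6,0,0,0,0,0,0],[3.6,0,0,0,0,0,0],[3.6,0,0,2,0,0,0],[3.6,0,0,4,0,0,0],[2,0,0,4,0,0,0],[0,-3,0,4,0,0,10],[0,-6,0,0,0,0,10],[0,-6,0,0,0,0,10],[0,0,0,0,0,0,10],[0,0,0,0,0,0,10],[0,0,0,0,0,0,10],[0,0,0,0,0,0,10],[0,0,0,0,0,0,10],[0,0,0,0,0,0,10]]]'
python3 - <<'E'
from h import *
s={}
for n in('side','top'):
    s[n],d=eyes.camera(n); np.savez(n+"2.npz",p=s[n],d=d)
a=s['side'][160:285,210:335]; b=s['top'][150:275,260:385]
cv2.imwrite('pics/gap.png',np.hstack([cv2.resize(x[:,:,::-1],(400,400),interpolation=cv2.INTER_CUBIC) for x in(a,b)]))
t=.232
print(dp(t,.205,.024),dp(t,.205,.02),dp(t,.257,-.018),dp(t,.257,0), manip.get_obs()['joint_pos'])
E
```

```text
clock: 8.95
position: [0.3772, 0.0426, 0.3492]
ee_rot: [0.09, 0.996, 0.0, -0.0]
ft_force: [0.4, 0.4, -0.1]
grip_width: -0.002
grasp_force: 0.0
[0.61140443 0.01176646] [0.60746633 0.01246742] [ 0.56094187 -0.0320688 ] [ 0.57866334 -0.03522312] [ 0.3970991  -0.25530595 -0.49841896  1.80182059 -0.12120689  1.56536822
  1.30071875]
```

View pics/gap.png

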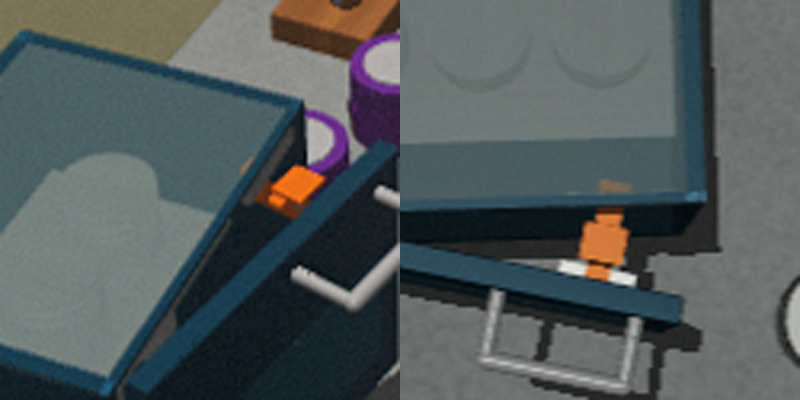

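The gap is open. The orange pad is at about (604,242) in the top half and (299,182) in the side half. I'll triangulate its top.

```bash
python3 - <<'E'
from h import *
t=np.load("top2.npz");s=np.load("side2.npz")
A=(260+604.0/3.2-125-.35,150+242/3.2-.35); B=(210+300/3.2-.35,160+182/3.2-.35)
print(A,B,two(A,B))
V,U=np.mgrid[0:480,0:640]
for n,f in(("top",t),("side",s)):
    W=world(n,f["d"],U,V); h=cv2.cvtColor(f["p"],cv2.COLOR_RGB2HSV)
    m=(h[...,0]<18)&(h[...,1]>170)&(h[...,2]>140)&(W[...,0]>.55)&(W[...,0]<.65)&(abs(W[...,1])<.07)
    q=W[m]; print(n,m.sum(),np.median(q,0).round(4),np.percentile(q[:,2],[10,50,80,95]).round(4))
    zt=np.percentile(q[:,2],80); q=q[abs(q[:,2]-zt)<.004]
    print(len(q),q.mean(0).round(4),cv2.minAreaRect(q[:,:2].astype(np.float32)))
print("door corners",onz("top",260+283/3.2-.35,150+298/3.2-.35,.248),onz("top",260+280/3.2-.35,150+322/3.2-.35,.248))
E
```

```text
(323.4, 225.275) (303.4, 216.525) (array([0.61064789, 0.01156404, 0.23758893]), np.float64(0.0020184703462125036))
top 206 [0.6121 0.0127 0.2366] [0.2149 0.2366 0.239  0.2406]
133 [0.6111 0.0117 0.238 ] ((0.6111241579055786, 0.011974899098277092), (0.026707947254180908, 0.023362791165709496), 81.3575668334961)
side 128 [0.6126 0.0149 0.2381] [0.2183 0.2381 0.2398 0.2412]
106 [0.6103 0.014  0.2388] ((0.609950065612793, 0.013658802025020123), (0.028620438650250435, 0.024534644559025764), 84.42887115478516)
door corners [ 0.5767013  -0.03844195  0.248     ] [ 0.56153948 -0.03689907  0.248     ]
```

```bash
python3 -m crank '[[[0,4.64,-0.6,0,0,0,0],[0,4.64,-0.61,0,0,0,0],[0,4.64,-0.61,0,0,0,0],[0,4.63,-0.61,0,0,0,0],[0,4.63,-0.61,0,0,0,0],[0,0,0,-4,0,0,0],[0,0,0,-3,0,0,0],[0,0,0,-2,0,0,0],[0,0,0,-1,0,0,0],[0,0,0,0,0,0,0]]]' 30
```

```text
clock: 10.3
position: [0.609, 0.012, 0.2491]
ee_rot: [0.094, 0.996, 0.0, -0.0]
ft_force: [-0.5, -0.3, 0.4]
grip_width: 0.0
grasp_force: 0.0
```

```bash
for i in 1; do python3 -m crank '[[[0,0,0,-0.3,0,0,0]]]'| grep -E "pos|ft"; done;  python3 -m crank '[[[0,0,0,-0.2,0,0,0]]]'| grep -E "pos|ft"
```

```text
position: [0.6097, 0.0122, 0.2475]
ft_force: [-0.0, -0.6, 0.4]
position: [0.6094, 0.0121, 0.2449]
ft_force: [0.2, -0.3, -0.2]
```

```bash
python3 -m crank '[[[0,0,0,-0.15,0,0,0],[0,0,0,0,0,0,0]]]'| grep -E "pos|ft";  python3 -m crank '[[[0,0,0,-0.15,0,0,0],[0,0,0,0,0,0,0]]]'| grep -E "pos|ft"
```

```text
position: [0.6092, 0.012, 0.2429]
ft_force: [-0.1, -0.1, 0.8]
position: [0.6091, 0.012, 0.2412]
ft_force: [0.2, -0.2, 0.5]
```

```bash
python3 -m crank '[[[0,0,0,-0.1,0,0,0],[0,0,0,0,0,0,0]]]'| grep -E "pos|ft";  python3 -m crank '[[[0,0,0,-0.1,0,0,0],[0,0,0,0,0,0,0]]]'| grep -E "pos|ft"
```

```text
position: [0.6091, 0.0121, 0.2402]
ft_force: [-0.9, -1.3, -0.6]
position: [0.6091, 0.012, 0.2392]
ft_force: [-0.5, 0.0, -0.3]
```

```bash
python3 -m crank '[[[0,0,0,-0.1,0,0,0],[0,0,0,0,0,0,0]]]'| grep -E "pos|ft";  python3 -m crank '[[[0,0,0,-0.1,0,0,0],[0,0,0,0,0,0,0]]]'| grep -E "pos|ft"
```

```text
position: [0.6092, 0.0121, 0.2383]
ft_force: [-0.2, 0.4, 0.8]
position: [0.6093, 0.0121, 0.2377]
ft_force: [-0.9, 0.0, 3.1]
```

```bash
python3 -m crank '[[[0,0,0,-0.1,0,0,0],[0,0,0,0,0,0,0]]]'| grep -E "pos|ft";  python3 -m crank '[[[0,0,0,-0.1,0,0,0],[0,0,0,0,0,0,0]]]'| grep -E "pos|ft"
```

```text
position: [0.6093, 0.0121, 0.2365]
ft_force: [-0.2, -0.3, 3.1]
position: [0.6093, 0.0121, 0.2354]
ft_force: [0.7, -0.8, 3.6]
```

Touch at z ≈ 0.238. Pressing to about 0.2275.

```bash
python3 -m crank '[[[0,0,0,-0.15,0,0,0],[0,0,0,-0.15,0,0,0],[0,0,0,0,0,0,0]]]'| grep -E "pos|ft";  python3 -m crank '[[[0,0,0,-0.15,0,0,0],[0,0,0,-0.15,0,0,0],[0,0,0,0,0,0,0]]]'| grep -E "pos|ft"
```

```text
position: [0.6093, 0.0121, 0.2323]
ft_force: [0.5, -0.1, 5.2]
position: [0.6093, 0.0121, 0.2295]
ft_force: [-0.1, -0.4, 6.9]
```

```bash
python3 -m crank '[[[0,0,0,-0.1,0,0,0],[0,0,0,-0.05,0,0,0],[0,0,0,0,0,0,0]]]'| grep -E "pos|ft"
python3 - <<'E'
from h import *
for t in np.arange(.24,1.36,.04): print(round(t,2),((dp(t,.205,.0195)-dp(t-.04,.205,.0195))*100).round(2),dp(t,.205,.0195).round(3))
E
```

```text
position: [0.6093, 0.0121, 0.2281]
ft_force: [-0.5, -0.5, 5.9]
0.24 [-0.82  0.06] [0.605 0.013]
0.28 [-0.82  0.09] [0.597 0.014]
0.32 [-0.81  0.12] [0.589 0.015]
0.36 [-0.81  0.15] [0.581 0.016]
0.4 [-0.8   0.19] [0.573 0.018]
0.44 [-0.79  0.22] [0.565 0.02 ]
0.48 [-0.78  0.25] [0.557 0.023]
0.52 [-0.77  0.28] [0.549 0.026]
0.56 [-0.76  0.31] [0.542 0.029]
0.6 [-0.75  0.34] [0.534 0.032]
0.64 [-0.73  0.37] [0.527 0.036]
0.68 [-0.72  0.4 ] [0.52 0.04]
0.72 [-0.7   0.43] [0.513 0.044]
0.76 [-0.68  0.46] [0.506 0.049]
0.8 [-0.67  0.48] [0.499 0.054]
0.84 [-0.65  0.51] [0.493 0.059]
0.88 [-0.62  0.54] [0.486 0.064]
0.92 [-0.6   0.56] [0.48 0.07]
0.96 [-0.58  0.58] [0.475 0.076]
1.0 [-0.56  0.61] [0.469 0.082]
1.04 [-0.53  0.63] [0.464 0.088]
1.08 [-0.51  0.65] [0.459 0.095]
1.12 [-0.48  0.67] [0.454 0.101]
1.16 [-0.45  0.69] [0.449 0.108]
1.2 [-0.42  0.71] [0.445 0.115]
1.24 [-0.4   0.72] [0.441 0.122]
1.28 [-0.37  0.74] [0.438 0.13 ]
1.32 [-0.34  0.75] [0.434 0.137]
1.36 [-0.31  0.76] [0.431 0.145]
```

```bash
python3 -m crank '[[[0,-0.2,0.02,-0.04,0,0,-0.57],[0,-0.2,0.02,0,0,0,-0.57],[0,-0.2,0.02,0,0,0,-0.57]]]'| grep -E "pos|ft"; python3 -m crank '[[[0,-0.2,0.02,0,0,0,-0.57],[0,-0.2,0.02,0,0,0,-0.57]]]'| grep -E "pos|ft"
```

```text
position: [0.6035, 0.0125, 0.2279]
ft_force: [1.7, -1.0, 7.0]
position: [0.5995, 0.0129, 0.2279]
ft_force: [1.1, -1.8, 6.0]
```

```bash
python3 -m crank '[[[0,-0.2,0.02,0,0,0,-0.57],[0,-0.2,0.02,0,0,0,-0.57],[0,-0.2,0.03,0,0,0,-0.57]]]'| grep -E "pos|ft"; python3 -m crank '[[[0,-0.2,0.03,0,0,0,-0.57],[0,-0.2,0.03,0,0,0,-0.57],[0,-0.2,0.03,0,0,0,-0.57]]]'| grep -E "pos|ft"
```

```text
position: [0.5935, 0.0137, 0.2279]
ft_force: [0.3, -1.1, 5.4]
position: [0.5875, 0.0146, 0.2279]
ft_force: [0.6, -0.5, 5.0]
```

```bash
python3 - <<'E'
from h import *
p,d=eyes.camera("side"); q,d2=eyes.camera("top")
a=p[160:285,230:355]; b=q[170:295,240:365]
cv2.imwrite('pics/mid.png',np.hstack([cv2.resize(x[:,:,::-1],(400,400),interpolation=cv2.INTER_CUBIC) for x in(a,b)]))
E
```

```text
(no output)
```

View pics/mid.png

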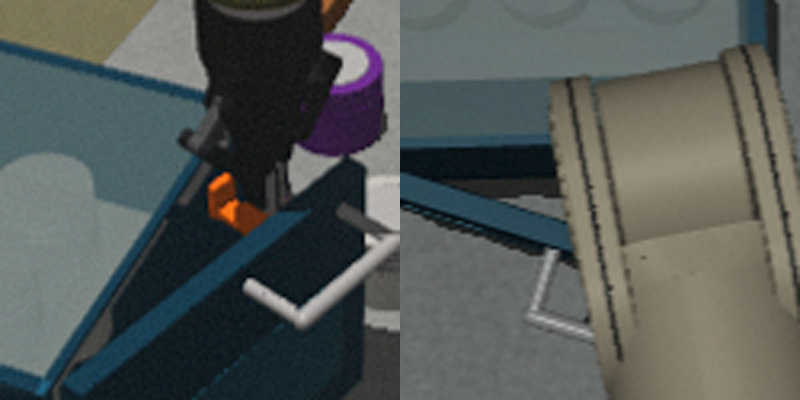

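The door follows the pressed finger. The barb (side half, ~(222,190)) is passing the plate. I'll keep pressing beyond 0.45 rad.

```bash
python3 -m crank '[[[0,-0.3,0.05,0,0,0,-0.86],[0,-0.3,0.05,0,0,0,-0.86],[0,-0.3,0.06,0,0,0,-0.86],[0,-0.3,0.06,0,0,0,-0.86]]]'| grep -E "pos|ft"; python3 -m crank '[[[0,-0.4,0.1,0,0,0,-1.15],[0,-0.4,0.1,0,0,0,-1.15],[0,-0.4,0.11,0,0,0,-1.15],[0,-0.4,0.11,0,0,0,-1.15]]]'| grep -E "pos|ft"
python3 - <<'E'
from h import *
q,d=eyes.camera("top"); W=None
V,U=np.mgrid[0:480,0:640]; W=world("top",d,U,V); h=cv2.cvtColor(q,cv2.COLOR_RGB2HSV)
m=(h[...,0]>90)&(h[...,0]<115)&(h[...,1]>90)&(abs(W[...,2]-.248)<.008)&(W[...,0]<.61)
k,l,st,c=cv2.connectedComponentsWithStats(m.astype(np.uint8)); i=1+st[1:,4].argmax(); P=W[l==i][:,:2]
vx,vy,x,y=cv2.fitLine(P.astype(np.float32),2,0,.01,.01).ravel(); print(len(P),"theta",Y0-np.arctan2(-vx*np.sign(vy),abs(vy)))
E
```

```text
position: [0.5755, 0.017, 0.2279]
ft_force: [1.1, -0.2, 5.8]
position: [0.5595, 0.0214, 0.2279]
ft_force: [1.4, 1.2, 6.2]
555 theta 0.4653359953915163
```

Door at 0.465 rad and past the catch, so I'll swing it wide.

```bash
python3 -m crank '[[[0,-0.78,0.26,0,0,0,-2.3],[0,-0.77,0.29,0,0,0,-2.3],[0,-0.76,0.31,0,0,0,-2.3],[0,-0.75,0.34,0,0,0,-2.3],[0,-0.73,0.37,0,0,0,-2.3],[0,-0.72,0.4,0,0,0,-2.3],[0,-0.7,0.43,0,0,0,-2.3],[0,-0.68,0.46,0,0,0,-2.3]]]'; python3 -m crank '[[[0,-0.67,0.48,0,0,0,-2.3],[0,-0.65,0.51,0,0,0,-2.3],[0,-0.62,0.54,0,0,0,-2.3],[0,-0.6,0.56,0,0,0,-2.3],[0,-0.58,0.58,0,0,0,-2.3],[0,-0.56,0.61,0,0,0,-2.3]]]'|grep -E "pos|ft"
```

```text
clock: 17.2
position: [0.5009, 0.0505, 0.2281]
ee_rot: [0.37, 0.929, 0.001, 0.001]
ft_force: [3.2, 1.2, 5.9]
grip_width: -0.004
grasp_force: 3.0
position: [0.4644, 0.0832, 0.2283]
ft_force: [4.5, 2.0, 6.5]
```

```bash
python3 -m crank '[[[0,-0.53,0.63,0,0,0,-2.3],[0,-0.51,0.65,0,0,0,-2.3],[0,-0.48,0.67,0,0,0,-2.3],[0,-0.45,0.69,0,0,0,-2.3],[0,-0.42,0.71,0,0,0,-2.3],[0,-0.4,0.72,0,0,0,-2.3],[0,-0.37,0.74,0,0,0,-2.3],[0,-0.34,0.75,0,0,0,-2.3],[0,-0.31,0.76,0,0,0,-2.3],[0,0,0,0,0,0,0]]]'; python3 -c "
from h import *
q,d=eyes.camera('top');p,_=eyes.camera('side')
cv2.imwrite('pics/open.png',np.hstack([cv2.resize(p[100:,120:440][:,:,::-1],(400,475)),cv2.resize(q[90:330,180:420][:,:,::-1],(400,475))]))"
```

```text
clock: 19.2
position: [0.426, 0.1468, 0.2282]
ee_rot: [0.628, 0.778, 0.001, 0.001]
ft_force: [2.9, 2.1, 5.3]
grip_width: -0.001
grasp_force: 3.0
```

View pics/open.png

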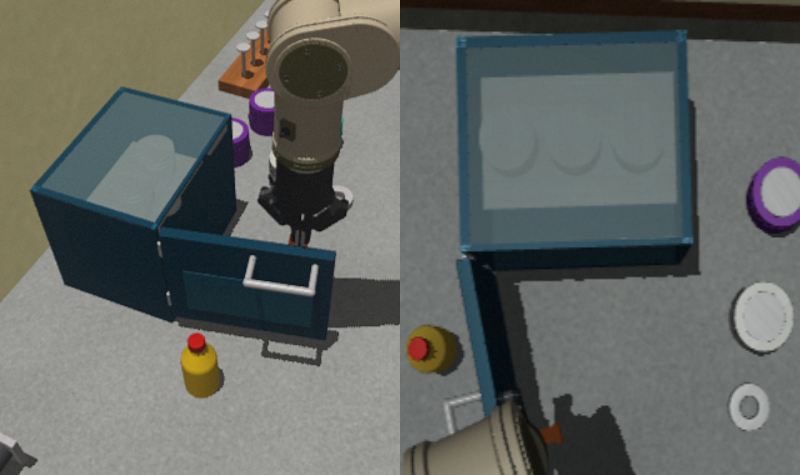

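The door is about 78° open, with oiler, piston and bearing still in place. Lifting off.

```bash
python3 -m crank '[[[0,0.1,-0.15,0.5,0,0,0],[0,0.1,-0.15,0.5,0,0,0],[0,0,0,2,0,0,0],[0,0,0,5,0,0,0],[0,0,0,5,0,0,0],[0,1,-5,2,0,0,0],[0,1,-5,0,0,0,0],[0,1,-5,0,0,0,0],[0,0,0,0,0,0,0],[0,0,0,0,0,0,0],[0,0,0,0,0,0,0]]]'; python3 - <<'E'
from h import *
q,d=eyes.camera("top")
V,U=np.mgrid[0:480,0:640]; W=world("top",d,U,V); h=cv2.cvtColor(q,cv2.COLOR_RGB2HSV)
m=(h[...,0]>90)&(h[...,0]<115)&(h[...,1]>90)&(abs(W[...,2]-.248)<.008)&(W[...,0]<.61)&(W[...,1]>.1)
P=W[m][:,:2]; vx,vy,x,y=cv2.fitLine(P.astype(np.float32),2,0,.01,.01).ravel(); a=np.array([vx,vy]); a*=-np.sign(vx)
print(len(P),"open deg",np.degrees(Y0)-np.degrees(np.arctan2(a[0],-a[1])))
a=np.load("top0.npz")["p"].astype(int)
for n,u,v in(("piston",398,250),("oil",197,266),("bearing",389,295)):
    s=np.s_[v-20:v+20,u-20:u+20]; print(n,np.abs(a[s]-q[s].astype(int)).mean().round(1))
E
```

```text
clock: 20.68
position: [0.4571, -0.0062, 0.3773]
ee_rot: [0.628, 0.778, -0.0, -0.0]
ft_force: [-0.8, -0.0, -0.2]
grip_width: 0.002
grasp_force: 0.0
1179 open deg 77.64729614257813
piston 3.7
oil 2.9
bearing 17.3
```

```bash
python3 -c "
from workcell import job
print(job.hand_in())"
```

```text
the job is handed in; nothing more can be done
None
```

The cabinet door is open about 78°: it was drawn to the catch, the hook pressed about 10 mm and held down past the catch, and the door swung wide. The piston, oil bottle and bearing stand where they were, the arm is clear, and the job is handed in.

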